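# Slide a brass plate into the engraving fixture

## Robot

A 6-joint arm with a two-finger parallel gripper is mounted at the origin on the work surface. World frame = base frame: x ahead of the robot, y to its left, z up, the work surface at z = 0. Lengths are in mm, angles in rad, forces in N, time in s.
With the tool pointing down it reaches from about 350 to 975 mm from the base axis. Payload 7.1 kg.
Tool frame: the origin (TCP) lies on the front face of the gripper's body, between the roots of the fingers; the fingertips stand 80 mm ahead of it and the grasp point (between the pads) lies 61 mm ahead of it (env.tips_ahead is the distance from the TCP to the fingertips, in mm); z points along the fingers, y is the direction in which the jaws open and shut (so a half turn about z gives the same grasp; the last joint's range is limited). The gripper opens to 88 mm and grips with 3 to 60 N. Pads are 20 mm wide; open, the fingers measure 115 mm over their backs; the gripper's body (75 mm by 178 mm) begins 61 mm behind the grasp point.
Start: joints at [-1.367, 0.423, 1.63, -0, 1.089, -0.019], TCP at [138.12, -609.531, 302.675] pointing down, gripper open.
Joint ranges: [-3, 3], [-0.9, 2.11], [0.09, 2.58], [-1.31, 4.45], [0.11, 2.69], [-2.54, 2.54]. Speed limits (rad/s): [2.39, 2.39, 3.01, 3.14, 3.14, 3.14].

## Interface

Orientations are given as a unit quaternion [x, y, z, w].
In Python, from station import env, set_gripper, viewer, workorder gives the robot as it stands. Calls block until the motion is done:
- env.reach(position, orientation): joint-space move of the TCP to a pose.
- env.move_l(position, rot=None, rate=150, f_stop=None): straight line of the TCP; rot=None keeps the orientation; rate is the mean speed in mm/s. With f_stop (N) it stops when the force on the tool has changed by that much, and returns True; else False.
- env.move_joints(angles): joint-space move.
- set_gripper(opening): finger opening in mm; the grip force is fixed at half the most; returns when the fingers have stopped.
- env.hold(seconds).
- env.ik(position, orientation): joint angles nearest the present ones, or None.
- env.read_state(): the state.
- viewer.camera(name): name is "scene" or "top" or "wrist"; returns the picture (384x512x3 uint8, blue, green, red); there is no depth.
- viewer.camera_params(name): a dict with "fx", "fy", "cx", "cy" (pixels), "dist" ([k1, k2, p1, p2, k3] as OpenCV has them; the pictures are not rectified), "pose" (4x4, takes a point from camera to world coordinates); the wrist camera has in their place "tool_from_camera" (4x4, takes a point from camera to tool coordinates, whose origin is the TCP and whose axes are the flange's). Camera axes: x right, y up, looking along -z (the intrinsics and any distortion apply to the point x, -y, -z); pixel columns grow to the right and rows downward; lengths in mm; the calibration is good to about 2 mm. A picture is of the moment at which its call begins: read the wrist's pose just before it. camera_params takes no time and is no camera call.
A pose or a line that the arm cannot do raises env.IKError and nothing moves.
- workorder.sign_off(): hands the job in, once; it reports no verdict.
The state is a dict: "time_s": time; "qpos": joint angles; "dq": joint speeds; "tau": joint torques, N m; "tool_pos": TCP position; "orientation": TCP orientation; "force": force on the tool from outside, world axes, zero at the start; "wrist_torque": the same for the moment, N m; "width": finger opening in mm.
Only numpy, scipy, OpenCV 4.12 (cv2) and the standard library are available. Lean on these libraries where they do the work, as an engineer would, in place of code of your own. Each camera call takes 0.05 s, during which the arm holds its last target. There are 200 camera calls.

## Task

Slide the rectangular brass plate flat along the bench into the slot of the engraving fixture, under its lips and spring catch, until it is fully home against the end stop and the catch has dropped down behind it. Push gently, without ramming it against the stop, and leave everything else on the bench where it lies.

Things in the scene. Friction and masses are not known exactly. Their poses are not given: they have to be found in the camera images.
- plate: rectangular brass plate lying flat and loose on the bench, 90 mm wide (its x) by 110 mm long (its y), 8 mm thick, about 0.6 kg; origin at the centre of its underside, z up. Both ends are alike. Too wide for a gripper to grasp: it is pushed along the bench.
- fixture: grey fixture bolted to the bench: a straight slot along its y axis, open at +y (mouth), with no floor: the plate slides on the bench. Two rails 18 mm high, inner faces at x = -46.25 and +46.25 mm, run from y = -105 to +15 mm, then flare out 7 mm each to y = +35 mm. Steel lips on the rails, underside 9.8 mm above the bench, reach 10 mm in over the slot up to y = +11 mm. z up.
- seat (a point): the fixture's origin, on the bench, same axes. A head clamped between the rails closes the slot: a stop block 68 mm wide, 30 mm high, with its inner face at y = -55 mm, give or take 15 mm: where it was clamped is not measured. So a plate that is home has its origin within about 18 mm of this point along y, and its rear edge stands out of the rails, free to push.
- mouth (a point): on the bench in the middle of the slot where the straight rails end, y = +15 mm of the fixture. Above it runs the head's catch arm, 22 mm wide, 11.5 to 19.5 mm above the bench, from the stop block over the middle of the slot out to y = +90 mm, give or take 15 mm with the head. At its end sits the catch with a black knob, 18 mm across, top 44 mm above the bench.
- catch (a joint): height of the spring catch in m: 0 down, 0.005 riding on the plate, at most 0.012. A 12 mm wide steel wedge at the end of the catch arm, sprung down (about 2 N). The incoming plate lifts it by its ramp (some 5 N more push); it rides on the plate and drops behind the rear edge. Its back face is 113 mm from the stop: the plate must be within 3 mm of the stop for it to drop.
- strip: a narrow flat brass bar, 36 x 150 x 8 mm: a bystander, not the plate to load
- collar: a short brass tube standing on end, outer diameter 44, height 24 mm: a bystander
- ferrule: an open brass fitting like a small trough, 36 x 70 mm, 22 mm high: a bystander
- mallet: a hand hammer lying on the bench: a bystander
- scale_wood: a piece of pale wood, 30 x 180 x 16 mm: a bystander
- scraper: a hand tool like a screwdriver lying on the bench: a bystander
- pot: a steel cup, 70 mm across, 60 mm high: a bystander
Not all that is in view belongs to the job. Of the things that look like the plate, the smallest one is meant.

How it is judged:
By the outcome, as a careful person would: the job done as asked, in the order asked, and still so for the second after the job is handed in, with the robot touching nothing.
It also fails if it takes over 61 s, if anything falls off the work surface, if the arm or the gripper's body presses on something with over 40 N, if the wrist force passes 120 N, or if a joint passes its speed limit or range.

## Working session

There is one attempt and no reset: what is moved stays moved. The work goes in short steps, each a Python script; the robot and the scene stay as the last script left them, time stands still between calls to the robot, and variables do not carry over. Pictures are saved under pics/ and viewed, about 8 in all and at most 12, crops included, and the job is handed in when it is done.

```bash
mkdir -p pics; ls
cat > h.py <<'E'
import numpy as np, cv2
from station import env,set_gripper,viewer,workorder
from scipy.spatial.transform import Rotation as R
def cam(n):
    s=env.read_state(); im=viewer.camera(n); p=viewer.camera_params(n)
    if 'pose' in p: T=np.array(p['pose'])
    else:
        W=np.eye(4); W[:3,:3]=R.from_quat(s['orientation']).as_matrix(); W[:3,3]=s['tool_pos']; T=W@np.array(p['tool_from_camera'])
    return im,p,T
def K(p): return np.array([[p['fx'],0,p['cx']],[0,p['fy'],p['cy']],[0,0,1.]])
def unproj(px,p,T,z=0):
    u=cv2.undistortPoints(np.array(px,float).reshape(-1,1,2),K(p),np.array(p['dist'],float)).reshape(-1,2)
    d=np.c_[u[:,0],-u[:,1],-np.ones(len(u))]@T[:3,:3].T
    o=T[:3,3]; return o+d*((np.asarray(z,float)-o[2])/d[:,2])[:,None]
def proj(P,p,T):
    c=(np.array(P,float)-T[:3,3])@T[:3,:3]; c=c*[1,-1,-1]
    return cv2.projectPoints(c,np.zeros(3),np.zeros(3),K(p),np.array(p['dist'],float))[0].reshape(-1,2)
E
python3 - <<'E'
from h import *
for n in("top","scene"):
    im,p,T=cam(n); cv2.imwrite(f'pics/{n}0.png',im if n!='top' else cv2.resize(im,(800,600),interpolation=cv2.INTER_CUBIC))
    np.savez(f'{n}0.npz',im=im,T=T); print(n,p['fx'],T[:3,3].round(),T[:3,2].round(2))
s=env.read_state();print(s)
E
```

```text
pics
top 497.15823613323937 [ 245.  -20. 1568.] [-0.2  -0.02  0.98]
scene 371.6874861675143 [1258. -185.  632.] [ 0.75 -0.18  0.63]
{'time_s': 0.1, 'qpos': array([-1.36698640e+00,  4.23752608e-01,  1.63060593e+00, -1.20262675e-05,
        1.08863810e+00, -1.90043904e-02]), 'dq': array([-0.00115983,  0.00017725, -0.00129915, -0.00026541,  0.00103075,
       -0.00037466]), 'tau': array([-2.25538038e-04, -5.45610452e+01, -2.74325663e+01,  6.45580678e-02,
        1.88889646e-02, -3.37231802e-05]), 'tool_pos': array([ 138.04848682, -609.15289249,  301.98974722]), 'orientation': array([ 9.93800083e-01,  1.11179595e-01, -7.00770662e-05, -6.98510070e-04]), 'force': array([1.19183886, 0.04621397, 0.55279576]), 'wrist_torque': array([-0.03140982,  0.02418437,  0.00758824]), 'width': 88.13365610755349}
```

View pics/top0.png

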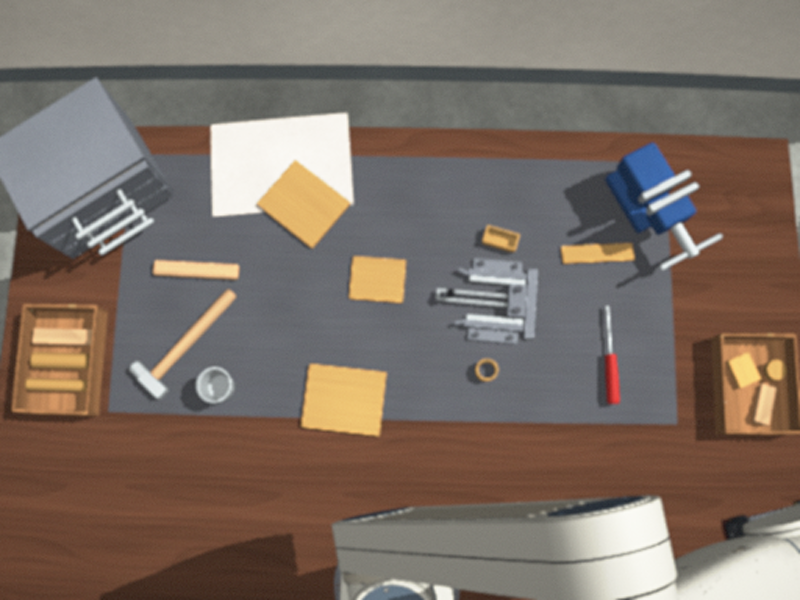

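View pics/scene0.png

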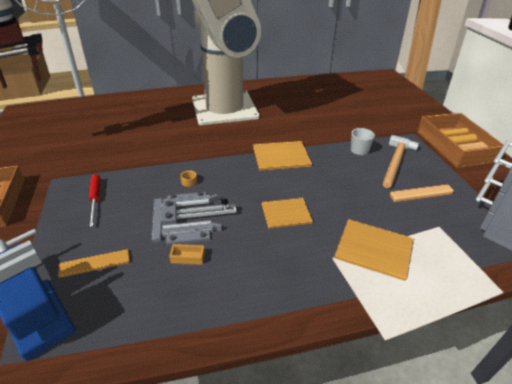

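Three things look like the plate in the top picture (800x600): (378,279) is the smallest, with larger ones at (304,204) and (344,400). I choose (378,279). The fixture is at (490,300) with its mouth to the left and knob at about (440,295). Next I measure the corners and move in for a wrist view.

Run:
```python
from h import *
p=viewer.camera_params('top');T=np.array(p['pose']);s=.64
def U(l,z): return unproj(np.array(l)*s,p,T,z)
for n,l in dict(small=[(352,256),(406,258),(403,303),(349,300)],b1=[(296,161),(350,206),(314,247),(258,205)],b2=[(307,363),(387,370),(380,436),(301,428)]).items():
    q=U(l,8); print(n,q.round()[:,:2].tolist(),np.linalg.norm(q-np.roll(q,-1,0),axis=1).round(),q.mean(0).round())
print(U([(440,295),(525,300),(468,272),(465,323),(500,265),(500,335)],18).round())
pw=viewer.camera_params('wrist');print(pw['fx'],np.array(pw['tool_from_camera']).round(2))
# go above the middle
pl=U([(378,279)],8)[0]; fx=U([(490,300)],10)[0]; m=(pl+fx)/2
# wrist camera view: tool down, y axis of tool along world x
for ang in (0,np.pi/2,-np.pi/2):
    q=(R.from_euler('z',ang)*R.from_quat([1,0,0,0])).as_quat()
    print(ang,m.round(),env.ik([m[0]-40,m[1],420],q))
```

```text
small [[655.0, 109.0], [653.0, -4.0], [558.0, 1.0], [562.0, 111.0]] [112.  95. 111.  93.] [607.  54.   8.]
b1 [[864.0, 237.0], [764.0, 117.0], [673.0, 189.0], [764.0, 312.0]] [156. 116. 153. 126.] [766. 214.   8.]
b2 [[430.0, 192.0], [419.0, 30.0], [287.0, 40.0], [299.0, 199.0]] [163. 133. 159. 131.] [359. 115.   8.]
[[ 574.  -75.   18.]
 [ 567. -248.   18.]
 [ 623. -132.   18.]
 [ 517. -126.   18.]
 [ 639. -197.   18.]
 [ 494. -197.   18.]]
326.80980794866235 [[  0.     0.97   0.24  65.59]
 [  1.    -0.     0.     0.31]
 [  0.     0.24  -0.97 -81.23]
 [  0.     0.     0.     1.  ]]
0 [587. -62.   9.] [-1.34703658e-01  1.95138802e-01  1.67074106e+00 -4.44089210e-16
  1.27571279e+00  1.43609267e+00]
1.5707963267948966 [587. -62.   9.] [-1.34703658e-01  1.95138802e-01  1.67074106e+00 -4.44089210e-16
  1.27571279e+00 -1.34703658e-01]
-1.5707963267948966 [587. -62.   9.] None
```

Run:
```python
from h import *
D=[1,0,0,0]
for n,x,y in(("plate",540,54),("fix",510,-150)):
    env.reach([x,y,260],D); env.hold(.2)
    im,p,T=cam('wrist'); np.savez(f'w_{n}.npz',im=im,T=T)
    big=cv2.resize(im,(800,600),interpolation=cv2.INTER_CUBIC); cv2.imwrite(f'pics/w_{n}.png',big)
print(env.read_state()['time_s'])
```

```text
4.175
```

View pics/w_plate.png

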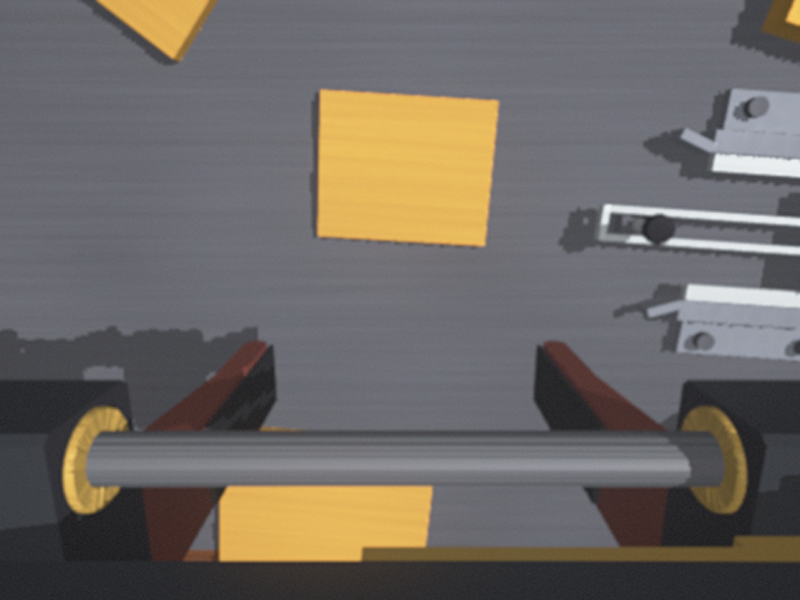

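View pics/w_fix.png

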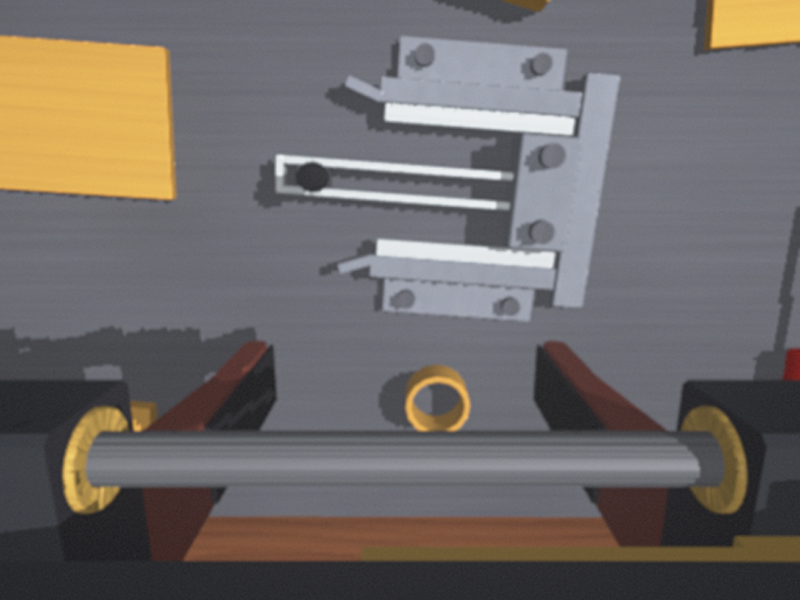

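The wrist view confirms the choice. In the 800x600 picture the plate has corners at about (320,90), (498,100), (486,245) and (318,238). In the fixture picture the lip inner edges are near (386,119)–(574,135) and (378,239)–(555,251), and the knob is at (313,177).

Run:
```python
from h import *
p=viewer.camera_params('wrist')
d=np.load('w_plate.npz'); im=d['im'];T=d['T']
hsv=cv2.cvtColor(im,cv2.COLOR_BGR2HSV); m=cv2.inRange(hsv,(10,90,90),(35,255,255))
n,lab,st,c=cv2.connectedComponentsWithStats(m)
k=lab[int(165*.64),int(400*.64)]; ct=max(cv2.findContours((lab==k).astype(np.uint8),0,1)[0],key=cv2.contourArea)
w=unproj(ct.reshape(-1,2).astype(float),p,T,8)[:,:2].astype(np.float32)
(c,s,a)=cv2.minAreaRect(w); print('plate',c,s,a,cv2.boxPoints((c,s,a)).round(1).tolist())
d=np.load('w_fix.npz'); T2=d['T']
U=lambda l,z:unproj(np.array(l,float)*.64,p,T2,z)[:,:2]
up=U([(386,120),(574,135)],14); lo=U([(378,239),(555,251)],14)
print(up.round(1),lo.round(1))
for e in(up,lo): v=e[0]-e[1]; print(np.linalg.norm(v).round(1),np.degrees(np.arctan2(-v[0],v[1])).round(2))
print('rail mouth ends z18',U([(383,80),(371,276)],18).round(1),'rail rear',U([(581,93),(554,289)],18).round(1))
print('stop face top z30',U([(522,138),(511,245)],30).round(1))
print('knob z44',U([(313,177)],44).round(1),'arm end z19.5',U([(276,155),(276,192)],19.5).round(1))
im=d['im'][40:220,130:420];cv2.imwrite('pics/fixcrop.png',cv2.resize(im,None,fx=2.7,fy=2.7,interpolation=cv2.INTER_CUBIC))
```

```text
plate (607.3755493164062, 53.40176773071289) (110.6507568359375, 90.49816131591797) 86.57328796386719 [[558.9000244140625, 0.8999999761581421], [649.2000122070312, -4.5], [655.9000244140625, 105.9000015258789], [565.5, 111.30000305175781]]
[[ 607.2 -137.5]
 [ 598.8 -252.2]] [[ 535.  -131.9]
 [ 527.5 -245.9]]
115.0 -4.21
114.3 -3.74
rail mouth ends z18 [[ 629.1 -136. ]
 [ 511.6 -127.3]] rail rear [[ 622.2 -253.1]
 [ 503.3 -245.9]]
stop face top z30 [[ 596.  -217.1]
 [ 533.5 -214. ]]
knob z44 [[573.7 -97. ]] arm end z19.5 [[586.4 -70.9]
 [564.5 -69.6]]
```

View pics/fixcrop.png

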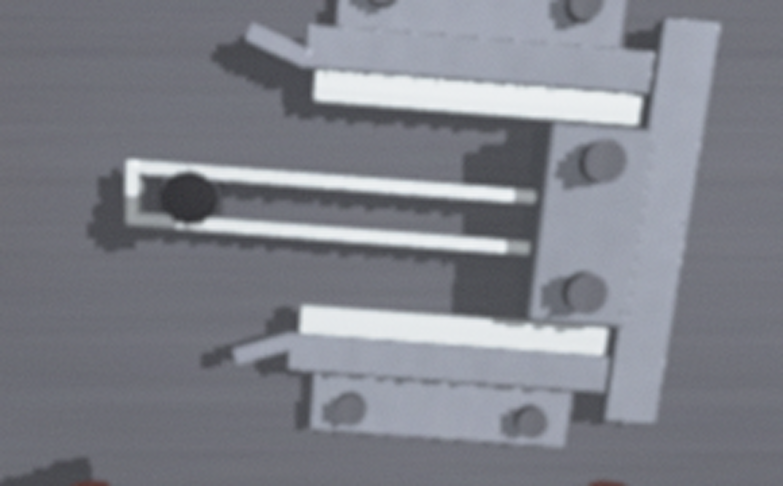

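Measured so far:
- The seat is at about (570.4, -145) and the slot axis leans 4.0° off world y. The lip gap comes out at 72 mm (72.5 expected).
- The stop is at y_f ≈ -70 and the arm end at +75. The two agree, so the head is clamped at -15.
- The plate has x_f +23, y_f 200 and is nearly parallel to the slot.

I'll push the plate sideways by 23 mm first, then look again.

```bash
cat >> h.py <<'E'
SEAT=np.array([570.4,-145.]); A=-0.0695
Y=np.array([0.0694,.9976]); X=np.array([.9976,-.0694])
def F(x,y,z=83): return [*(SEAT+x*X+y*Y),z]
def toF(w): d=np.asarray(w)[...,:2]-SEAT; return np.stack([d@X,d@Y],-1)
def Q(a): return (R.from_euler('z',A+a)*R.from_quat([1,0,0,0])).as_quat()
def plate(name,dy=0):
    im,p,T=cam('wrist'); cv2.imwrite(f'pics/{name}.png',im)
    m=cv2.inRange(cv2.cvtColor(im,cv2.COLOR_BGR2HSV),(10,90,90),(35,255,255))
    for ct in cv2.findContours(m,0,1)[0]:
        if cv2.contourArea(ct)<3000: continue
        w=toF(unproj(ct.reshape(-1,2).astype(float),p,T,8)).astype(np.float32)
        r=cv2.minAreaRect(w); print(name,np.round(r[0],1),np.round(r[1],1),round(r[2],2))
E
python3 - <<'E'
from h import *
set_gripper(60)
env.reach(F(95,200.5,160),Q(0)); env.move_l(F(95,200.5,83),rate=120)
f0=env.read_state()['force']
print(env.move_l(F(58,200.5),rate=40,f_stop=25))
s=env.read_state(); print(s['force']-f0,toF(s['tool_pos']),s['tool_pos'],s['width'])
env.move_l(F(70,200.5),rate=100); env.move_l(F(70,200.5,160),rate=200)
env.reach(F(-40,190,260),Q(0)); env.hold(.2); plate('lat1'); print(env.read_state()['time_s'])
E
```

```text
False
[ 1.23395891 -0.14609402  1.81312039] [ 58.09800607 200.53419399] [642.27405407  51.01657442  83.13583026] 60.08765953868219
lat1 [-229.6   99.2] [419.7  63.7] 90.0
lat1 [  2.1 200.9] [ 89.9 110.7] 0.02
lat1 [100.2 360.4] [ 45.6 101.5] 0.22
9.45
```

Run:
```python
from h import *
env.reach(F(72,200.9,160),Q(0)); env.move_l(F(72,200.9,83),rate=120)
env.move_l(F(55.9,200.9),rate=30)
env.move_l(F(70,200.9),rate=100); env.move_l(F(70,200.9,160),rate=200)
set_gripper(46)
env.reach(F(0,285,160),Q(np.pi/2)); env.move_l(F(0,285,83),rate=120)
print(env.move_l(F(0,207),rate=50,f_stop=25)); print(toF(env.read_state()['tool_pos']))
env.move_l(F(0,220),rate=100); env.move_l(F(0,220,160),rate=200)
env.reach(F(-60,100,290),Q(0)); env.hold(.2); plate('rear1')
im=cv2.imread('pics/rear1.png'); cv2.imwrite('pics/rear1b.png',cv2.resize(im,(800,600)))
print(env.read_state()['time_s'])
```

```text
False
[3.60820533e-02 2.07041074e+02]
rear1 [-273.7   24.4] [ 69.5 505.4] 0.04
rear1 [-1.000e-01  1.405e+02] [ 89.3 111.2] 0.1
18.925
```

View pics/rear1b.png

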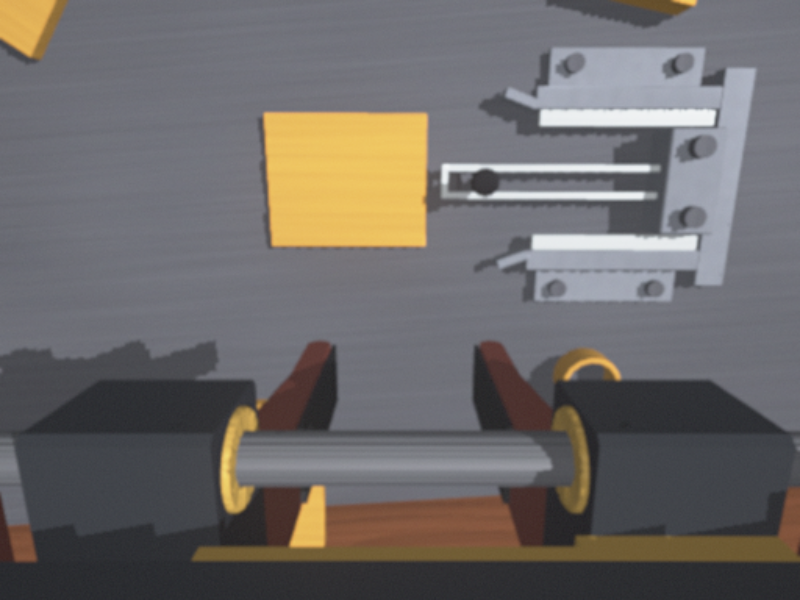

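Lateral error is about 0.1 mm and the angle about 0.1°. Next I push in and slow down before the stop.

Run:
```python
from h import *
env.reach(F(0,222,160),Q(np.pi/2)); env.move_l(F(0,222,83),rate=120); env.hold(.1)
f0=env.read_state()['force']
def go(y,r,f):
    b=env.move_l(F(0,y),rate=r,f_stop=f); s=env.read_state(); print(y,b,toF(s['tool_pos']).round(2),(s['force']-f0).round(1),round(s['time_s'],2)); return b
go(130,40,25) or go(72,40,25) or go(58,15,15) or go(42,8,12)
```

```text
130 False [-1.100e-01  1.298e+02] [ 0.1  3.5 -0.7] 23.5
72 False [-0.19 71.89] [-0.8  4.5  0.2] 25.1
58 False [-0.08 58.07] [0.4 4.2 0.6] 26.18
42 True [5.000e-02 5.176e+01] [0.4 1.5 1.4] 27.25
```

It stopped at 51.8 (51 expected). I press once more gently to confirm the stop, then back off and look.

Run:
```python
from h import *
f0=env.read_state()['force']
b=env.move_l(F(0,46),rate=6,f_stop=18); s=env.read_state(); print(b,toF(s['tool_pos']),s['force']-f0)
env.hold(.2)
env.move_l(F(0,75),rate=80); env.move_l(F(0,75,160),rate=200)
env.reach(F(-65,20,250),Q(0)); env.hold(.2); plate('home')
im=cv2.imread('pics/home.png')
cv2.imwrite('pics/homeb.png',cv2.resize(im[:240,100:440],(800,565),interpolation=cv2.INTER_CUBIC))
print(env.read_state()['time_s'])
im,p,T=cam('scene')
c=proj([[574,-100,20]],p,T)[0]; print(c)
u,v=int(c[0]),int(c[1]); cv2.imwrite('pics/homes.png',cv2.resize(im[v-35:v+35,u-50:u+50],(800,560),interpolation=cv2.INTER_CUBIC))
```

```text
True [-0.07699161 51.48551924] [-1.08632919 -0.291229   -0.16489665]
home [-254.   -47.2] [ 50.2 449.6] 0.41
home [ 28.7 -14.2] [ 32.9 110. ] 0.04
30.6167
[222.98642527 207.8322988 ]
```

View pics/homeb.png

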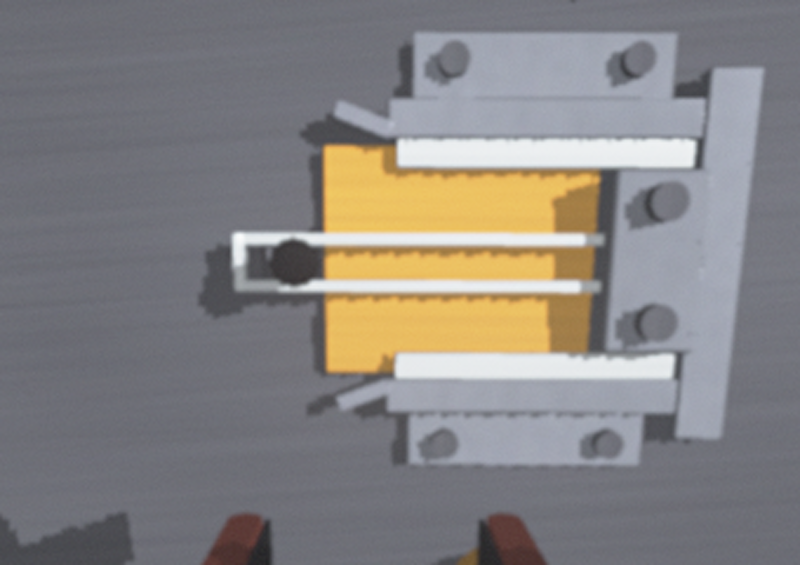

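View pics/homes.png

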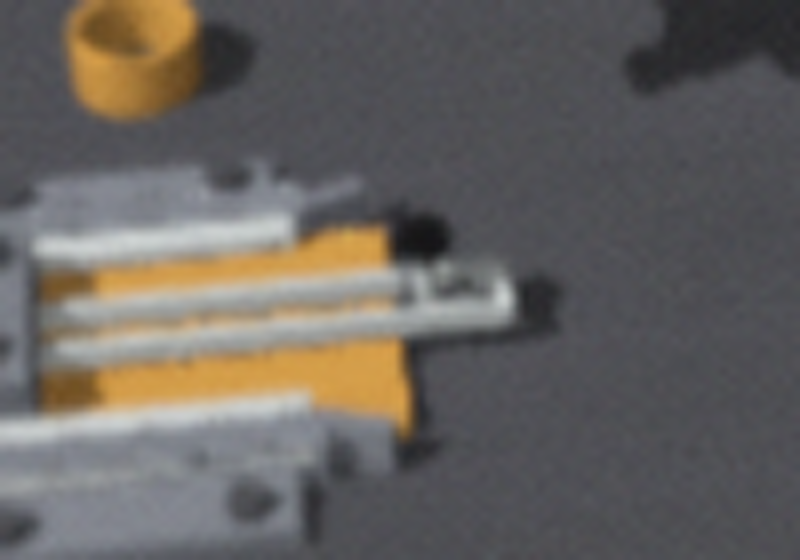

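Run:
```python
from h import *
a=np.load('scene0.npz')['im']; b,p,T=cam('scene')
u,v=223,208
def knob(im):
    g=im[v-22:v+8,u-12:u+14].astype(np.float32).max(2); return g
A,B=knob(a),knob(b)
for n,g in(('before',A),('after',B)):
    w=np.clip(32-g,0,None); 
    yy,xx=np.mgrid[:g.shape[0],:g.shape[1]]; m=(yy<12)&(yy>1); w=w*m
    print(n,(w*xx).sum()/w.sum(),(w*yy).sum()/w.sum(),w.sum(),g.min())
print('pred shift 5mm',proj([[573.7,-83,44],[573.7,-83,49]],p,T))
out=np.hstack([cv2.resize(i[v-25:v+15,u-15:u+35],(400,320),interpolation=cv2.INTER_CUBIC) for i in(a,b)])
cv2.imwrite('pics/cmp.png',out)
```

```text
before nan nan 0.0 17.0
after nan nan 0.0 22.0
pred shift 5mm [[229.37863283 199.37242061]
 [229.30254627 197.80634402]]<stdin>:10: RuntimeWarning: invalid value encountered in scalar divide
```

View pics/cmp.png

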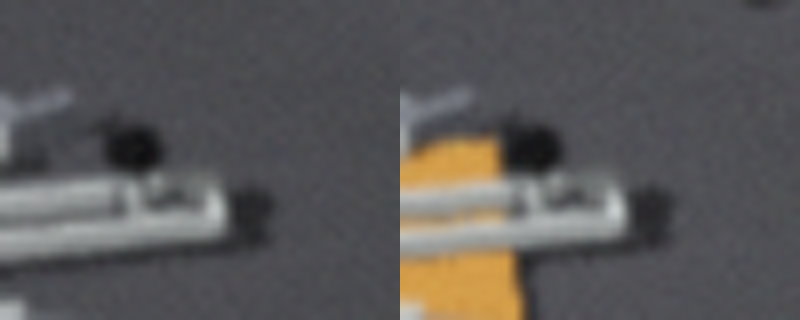

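The knob sits at the same row before (148) and after (147); a 5 mm lift would show as about 12 px. So the catch is down behind the plate's rear edge. The gripper is clear, so I hand in.

```bash
python3 -c "
from h import *
workorder.sign_off(); print(env.read_state()['time_s'])"
```

```text
the job is handed in; nothing more can be done
the job is handed in; nothing more can be done
```

The plate is in the fixture slot, home against the stop as far as I could measure, with the catch down behind it. I handed the job in at about 31 s.

**What I did:** I picked the smallest of the three similar plates. I pushed it 23 mm sideways in line with the slot, then pushed it in from the rear with the two fingers either side of the catch arm. The last stretch ran at 8 mm/s and stopped on 12 N. A second gentle press, set to stop at 18 N, moved it only 0.3 mm.

**Last checks:**
- **Plate position:** its centre is 14.2 mm past the seat towards the stop. With the stop measured at -70.7 mm (good to 1–2 mm), that leaves an apparent gap of about 1–1.5 mm, within measuring error and the catch's 3 mm.
- **Catch:** in the scene camera the knob is at the same height as before loading, and the plate's rear edge is past it. My automatic comparison of the knob position returned no number (not a number), so I judged this by eye from the before and after pictures.
- **Bystanders:** I kept clear of them and saw none disturbed in the pictures I viewed. I did not check each one's position at the end.

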